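Raise the amplifier gain four clicks and store it

TASK

Set up the strain amplifier for the next core test: with a fingertip push the orange fin of its click dial round exactly four clicks clockwise (seen from above) from where it stands, gently and without pinching it, and then press the green button all the way down to store the setting and let it come up again. Do not press the green button early, leave the red button alone, and do not lift or shift any of the loose things standing about.

Things in the scene. Friction and masses are not known exactly. Their poses are not given: they have to be found in the camera images.
- amp: ivory bench amplifier, fixed, a box 230 mm (x) by 300 mm (y) by 80 mm tall with a flat grey top panel on which the dial and the two buttons stand. Origin: centre of its underside, on the bench; z up
- dial_axis (a point): point on the dial's vertical turning axis, on the upper face of the black dial disc (88 mm diameter, 12 mm thick; face 18 mm above the amplifier's top, 98 mm above the bench). Under the disc is a fixed aluminium skirt, 104 mm diameter, with 18 dark ticks, one per click; the fin points at a tick whenever the dial rests in a click. A round hub (24 mm diameter, 24 mm above the disc face) stands in the middle
- fin (a point): middle of the top edge of the orange radial fin that stands on the disc: fin 9 mm thick, reaching from the hub out to 43 mm from the axis, top 25 mm above the disc face; this point is 30 mm from the axis. The direction from dial_axis to fin is where the dial points; at the start it may point any way
- dial (a joint): dial angle in rad, clockwise from above is positive, 0 where it stands at the start; turns endlessly either way. It has a click stop every 20 degrees (0.349 rad): the push rises to about 0.1 N m (about 3.5 N at the fin) half-way between stops, then the dial jumps ahead of the finger by itself and rests in the next stop. Four clicks are 80 degrees (1.396 rad)
- store_top (a point): centre of the top of the green push button (32 mm diameter) when up; springs back; 6 mm travel straight down, 4 N when fully down. Red and green may change places
- store (a joint): green button travel in m: 0 up, 0.006 fully down
- clear_top (a point): centre of the top of the red push button, the same make as the green one, 84 mm from it; not to be pressed
- clear (a joint): red button travel in m: 0 up, 0.006 fully down
- core_a: loose grey concrete core standing upright, 50 mm diameter, 100 mm tall, about 0.45 kg; bystander. Origin: centre of its underside
- core_b: second concrete core, the same as core_a; bystander
- canister: loose small black canister with grey cap, 36 mm diameter, 52 mm tall, standing on the amplifier's top; bystander. Origin: centre of its underside
- red_cup: loose red plastic cup, 76 mm across, 85 mm tall; bystander. Origin: centre of its underside
- spanner: loose steel spanner, 180 mm long, 8 mm thick, lying along the far edge of the amplifier's top; bystander. Origin under its middle
- jar: loose white jar, 56 mm diameter, 75 mm tall; bystander. Origin: centre of its underside

How it is judged (in metres and radians):
On the way, in this order (a step that is already met when the one before it is completed fails the run):
1. the dial rests four clicks clockwise of its start (value of joint dial between 1.27409 and 1.51844 rad and value of joint store below 0.002 m), for 0.3 s.
2. with the dial so set, the green button is pressed down (value of joint dial between 1.27409 and 1.51844 rad and value of joint store above 0.0045 m), for 0.02 s.
At the end, for the whole second after the job is handed in: The dial rests in the fourth stop clockwise of its start (80 degrees, within 7 degrees), both buttons are up (within 1.5 mm), and every loose thing stands within 20 mm of where it was (value of joint dial between 1.27409 and 1.51844 rad and velocity of joint dial between -0.05 and 0.05 rad/s and value of joint each of store, clear below 0.0015 m and distance of each of core_a, core_b, canister, red_cup, spanner, jar from where it was at the start of the episode below 0.02 m); the robot touches nothing.
It fails at once if the green button is pressed (3 mm or more) while the dial is not four clicks on (value of joint store above 0.003 m and not (value of joint dial between 1.27409 and 1.51844 rad)).
It fails at once if the red button is pressed (3 mm or more) (value of joint clear above 0.003 m).
It fails at once if the fingers pinch or force the dial: more than 18 N on it (contact force between the fingers and dial above 18 N).
It fails at once if a loose thing is lifted, carried or shifted by more than 20 mm (distance of any of core_a, core_b, canister, red_cup, spanner, jar from where it was at the start of the episode above 0.02 m).
It also fails if it takes over 48 s, if anything falls off the work surface, if the arm or the gripper's body presses on something with over 40 N, if the wrist force passes 120 N, or if a joint passes its speed limit or range.

ROBOT

A 6-joint arm with a two-finger parallel gripper is mounted at the origin on the work surface. World frame = base frame: x ahead of the robot, y to its left, z up, the work surface at z = 0. Lengths are in mm, angles in degrees, forces in N, time in s.
With the tool pointing down it reaches from about 275 to 975 mm from the base axis. Payload 8.4 kg.
Tool frame: the origin (TCP) lies at the very end of the fingers, on their centre line; the grasp point (between the pads) lies 19 mm behind it; z points along the fingers, y is the direction in which the jaws open and shut (so a half turn about z gives the same grasp; the last joint's range is limited). The gripper opens to 92 mm and grips with 3 to 60 N. Pads are 20 mm wide; open, the fingers measure 128 mm over their backs; the gripper's body (75 mm by 189 mm) begins 69 mm behind the grasp point.
Start: joints at [72.685, 20.225, 93.587, -0, 66.188, -0.138], TCP at [184.579, 597.125, 214.583] pointing down, gripper open.
Joint ranges: [-150.9, 150.9], [-52.94, 120.26], [3.33, 152.33], [-74.26, 254.26], [0, 154.13], [-172.89, 172.89]. Speed limits (degrees/s): [127.2, 127.2, 159.86, 180, 180, 180].

INTERFACE

Orientations are given as a 3x3 rotation matrix whose columns are the frame's x, y, z axes.
In Python, from cell import arm, cams gives the robot as it stands.
- The arm moves only by the shell command python3 -m handwheel 'ROWS' [OPENING] [FORCE]. ROWS is JSON, a list of rows, each a list of 4 numbers: the shift along the world's x, y, z in m, then the turn about the world's z in rad. In form: [[tx, ty, tz, twist], ...]. A call has 1 to 20 rows; each row is the pose to reach, as a shift and turn from the pose commanded when the call began; what a row does not reach only later rows make up. A row lasts 1/12 s, in which the tool goes at most 41.7 mm and 7.16 degrees, less where a joint would pass 70% of its speed; a pose out of reach is approached as far as the arm can. A call with a gripper value outside its range is refused whole. OPENING is the finger opening in m, from 0 to 0.0919, set as the call begins (- or left out, the last holds). The fingers move at their own pace and stop on an object; FORCE is the grip in N (left out, the last holds). Time passes only in rows, so rows that repeat a pose let the fingers close. It gives the time, the measured TCP pose, the force and the opening at its end, in the units of the state.
- arm.read_state(): the state, without advancing time (a new reading comes with each control period).
- cams.capture(name): name is "scene" or "top"; returns a dict with "img" (420x560x3 uint8, red, green, blue), "fx", "fy", "cx", "cy" (pixels), "origin" and "rotation" of the camera in the world. Camera axes: x right, y down, z forward; pixel columns grow to the right and rows downward; lengths in mm; the calibration is good to about 2 mm. A picture is of the moment at which its call begins. There is no depth.
- arm.sign_off(): hands the job in, once; it reports no verdict.
The state is a dict: "clock": time; "qpos": joint angles; "joint_velocities": joint speeds; "joint_torque": joint torques, N m; "tool_pos": TCP position; "orientation": TCP orientation; "ft_force": force on the tool from outside, world axes, zero at the start; "ft_torque": the same for the moment, N m; "grip_width": finger opening in mm.
Only numpy, scipy, OpenCV 4.12 (cv2) and the standard library are available. Lean on these libraries where they do the work, as an engineer would, in place of code of your own. Each camera call takes 0.05 s, during which the arm holds its last target.

## Working session

There is one attempt and no reset: what is moved stays moved. The work goes in short steps, Python scripts to look and compute and a shell command to move; the robot and the scene stay as the last step left them, time stands still between calls to the robot, and variables do not carry over. Pictures are saved under pics/ and viewed, and the job is handed in when it is done.

```bash
mkdir -p pics; ls; python3 - <<'E'
from cell import arm,cams
import cv2
for n in("scene","top"):
    c=cams.capture(n); cv2.imwrite(f"pics/{n}0.png",c["img"][:,:,::-1]); print(n,{k:v for k,v in c.items() if k!="img"})
print(arm.read_state())
E
```

```text
pics
scene {'fx': 456.8150914859967, 'fy': 456.8150914859967, 'cx': 278.99356897029924, 'cy': 216.42485127048246, 'origin': array([1243.62398279, -355.24922287,  787.92622624]), 'rotation': array([[ 0.46342797,  0.59892846, -0.65308439],
       [ 0.88613131, -0.31121882,  0.34338629],
       [ 0.00241167, -0.73785334, -0.67495677]])}
top {'fx': 448.72486051317907, 'fy': 448.72486051317907, 'cx': 278.63759391385224, 'cy': 210.71931074849653, 'origin': array([ 394.97732384,   17.76312356, 1274.28524891]), 'rotation': array([[ 0.02342209, -0.99072945,  0.13381538],
       [-0.99951989, -0.02592219, -0.01697136],
       [ 0.02028282, -0.13335363, -0.99086095]])}
{'clock': 0.1, 'qpos': array([ 7.26868794e+01,  2.02592914e+01,  9.36223387e+01, -7.69691746e-04,
        6.61890460e+01, -1.38723723e-01]), 'joint_velocities': array([-0.04386453, -0.08216242, -0.18629751, -0.01573062, -0.00759361,
       -0.06038125]), 'joint_torque': array([-1.51959255e-03, -5.94904912e+01, -3.34930944e+01,  6.98653841e-02,
        1.83500623e-02, -3.81098630e-05]), 'tool_pos': array([184.43970115, 596.7160306 , 213.94884081]), 'orientation': array([[-9.55412012e-01,  2.95275738e-01, -3.55356976e-04],
       [ 2.95275952e-01,  9.55411281e-01, -1.18129903e-03],
       [-9.29687955e-06, -1.23355565e-03, -9.99999239e-01]]), 'ft_force': array([ 0.47400827, -0.29183286,  0.14846248]), 'ft_torque': array([-0.0086935 , -0.02020758,  0.02370231]), 'grip_width': 91.96208138981872}
```

View pics/scene0.png

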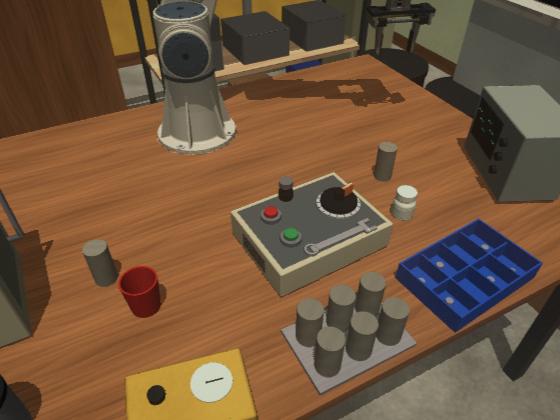

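View pics/top0.png

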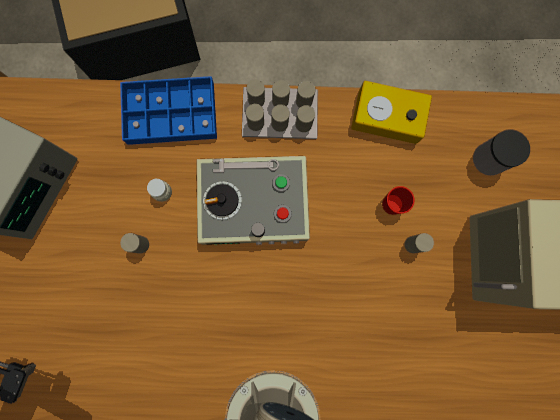

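```bash
cat > h.py <<'E'
import numpy as np,cv2
from cell import arm,cams
def ray(c,u,v):
    d=c["rotation"]@np.array([(u-c["cx"])/c["fx"],(v-c["cy"])/c["fy"],1]);return c["origin"],d/np.linalg.norm(d)
def onz(c,u,v,z):
    o,d=ray(c,u,v);return (o+d*(z-o[2])/d[2]).round(1)
def proj(c,P):
    q=c["rotation"].T@(np.asarray(P,float)-c["origin"]);return np.array([c["fx"]*q[0]/q[2]+c["cx"],c["fy"]*q[1]/q[2]+c["cy"]])
def tri(r1,r2):
    A=0;b=0
    for o,d in(r1,r2):
        M=np.eye(3)-np.outer(d,d);A=A+M;b=b+M@o
    return np.linalg.solve(A,b).round(1)
def masks(c):
    h=cv2.cvtColor(c["img"],cv2.COLOR_RGB2HSV);H,S,V=[h[...,i] for i in range(3)]
    return dict(green=(H>45)&(H<80)&(S>150)&(V>60),red=((H<4)|(H>175))&(S>190)&(V>110),orange=(H>3)&(H<16)&(S>110)&(V>110))
E
python3 - <<'E'
from h import *
roi={"scene":(225,170,170,120),"top":(195,155,115,90)}
for n in roi:
    c=cams.capture(n);x,y,w,hh=roi[n]
    crop=c["img"][y:y+hh,x:x+w,::-1]
    s=4 if n=="scene" else 6
    cv2.imwrite(f"pics/{n}_crop.png",cv2.resize(crop,None,fx=s,fy=s,interpolation=cv2.INTER_CUBIC))
    for k,m in masks(c).items():
        mm=np.zeros(m.shape,np.uint8);mm[y:y+hh,x:x+w]=m[y:y+hh,x:x+w]
        nn,l,st,ce=cv2.connectedComponentsWithStats(mm)
        for i in range(1,nn):
            if st[i,4]>8: print(n,k,st[i],ce[i].round(1),onz(c,*ce[i],{"orange":120}.get(k,95)))
E
```

```text
scene red [265 207  12   9  88] [270.5 210.9] [547.6 -11.2  95. ]
scene orange [ 225  170  170  120 7430] [303.8 225.5] [646.9  18.1 120. ]
top green [276 177  11  11  99] [280.9 182. ] [631.9  -6.8  95. ]
top red [277 208  12  11 103] [282.3 213. ] [548.3 -12.4  95. ]
top orange [307 174   3   6   9] [307.6 176.4] [643.7 -75.8 120. ]
```

```bash
echo
```

```text
(no output)
```

View pics/top_crop.png

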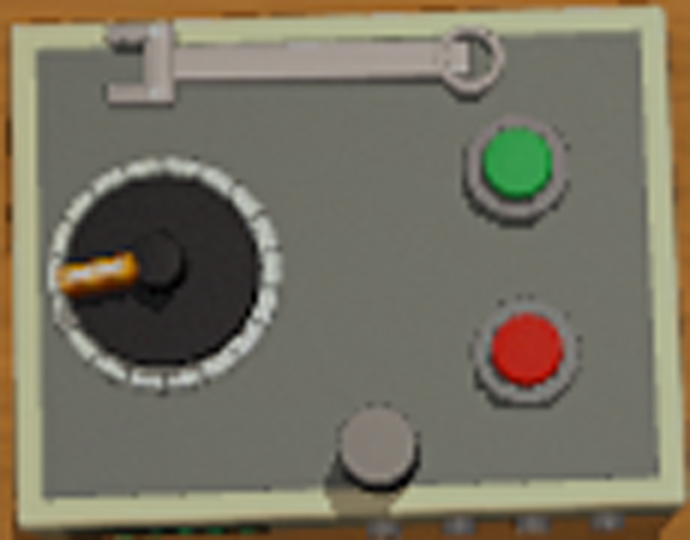

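View pics/scene_crop.png

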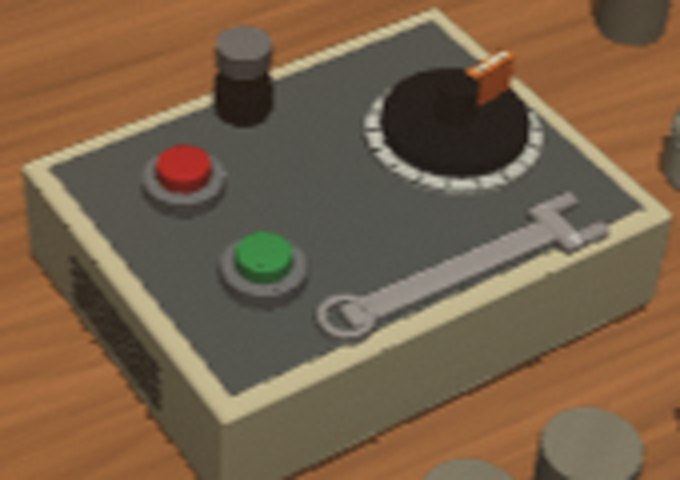

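```bash
python3 - <<'E'
from h import *
c=cams.capture("top");s=cams.capture("scene")
def big(m,seed,box):
    mm=np.zeros(m.shape,np.uint8);x,y,w,h=box;mm[y:y+h,x:x+w]=m[y:y+h,x:x+w]
    n,l,st,ce=cv2.connectedComponentsWithStats(mm);
    i=l[seed[1],seed[0]]; return (l==i).astype(np.uint8),st[i]
for nm,k,seed,box,wl in(("top",c,(225,208),(200,178,48,44),None),("scene",s,(335,205),(315,180,50,40),None)):
    V=k["img"].max(2).astype(int);S=V-k["img"].min(2)
    x,y,w,h=box
    m,st=big(V<60,seed,box);print(nm,st)
    ct=max(cv2.findContours(m,0,1)[0],key=len);hu=cv2.convexHull(ct)
    e=cv2.fitEllipse(hu);print("disc",e,onz(k,*e[0],98))
    w_=((V>130)&(S<60)).astype(np.uint8);q=np.zeros_like(w_);q[y:y+h,x:x+w]=w_[y:y+h,x:x+w]
    pts=np.argwhere(q)[:,::-1].astype(np.int32)
    hu=cv2.convexHull(pts);e=cv2.fitEllipse(hu);print("skirt",e,onz(k,*e[0],84))
# fin in top: orange loosened
r,g,b=[c["img"][...,i].astype(int) for i in range(3)]
m=((r-b>50)).astype(np.uint8);q=np.zeros_like(m);q[192:212,203:220]=m[192:212,203:220]
ys,xs=np.nonzero(q);print(xs.min(),xs.max(),ys.min(),ys.max(),len(xs))
p=np.c_[xs,ys].astype(np.float32);v=cv2.fitLine(p,cv2.DIST_L2,0,.01,.01).ravel();print(v)
t=(p-v[2:])@v[:2]
A=onz(c,*(v[2:]+v[:2]*t.min()),123);B=onz(c,*(v[2:]+v[:2]*t.max()),123);print(A,B,np.degrees(np.arctan2(*(A-B)[[1,0]])))
# green button two-view, canister, spanner
mt=masks(c)["green"];ms=masks(s)["green"]
h=cv2.cvtColor(s["img"],cv2.COLOR_RGB2HSV);print(h[234,291],h[190,345:350])
ms=(h[...,0]>45)&(h[...,0]<90)&(h[...,1]>100)&(h[...,2]>50);ms[:225]=0;ms[250:]=0;ms[:,:275]=0;ms[:,310:]=0
f=lambda m:np.argwhere(m)[:,::-1].mean(0)
mt[:170]=0;mt[195:]=0
print(f(mt),f(ms),tri(ray(c,*f(mt)),ray(s,*f(ms))))
print("canister top",onz(c,195+377/6,155+447/6,132),"spanner jaw",onz(c,195+107/6,155+93/6,88),onz(c,195+172/6,155+102/6,88),"ring",onz(c,195+470/6,155+97/6,88))
for u,v in((12,25),(662,8),(685,500),(20,528)): print("corner",onz(c,195+u/6,155+v/6,80))
E
```

```text
top [206 184  32  32 744]
disc ((221.69850158691406, 199.9416046142578), (31.599018096923828, 32.14689636230469), 96.85237121582031) [578.7 149.   98. ]
skirt ((208.17044067382812, 199.53451538085938), (44.1147346496582, 67.22571563720703), 91.09452056884766) [581.  186.7  84. ]
scene [320 187  37  27 745]
disc ((338.2489318847656, 200.22637939453125), (26.838769912719727, 37.163211822509766), 95.68279266357422) [590.2 144.1  98. ]
skirt ((339.2719421386719, 198.91244506835938), (37.851966857910156, 62.1581916809082), 119.71395111083984) [574.  159.1  84. ]
204 217 197 203 62
[ 9.8368984e-01 -1.7987294e-01  2.1098387e+02  2.0038710e+02]
[569.1 191.4 123. ] [576.3 157.8 123. ] 102.09475707701199
[ 63 139 139] [[  9 183 110]
 [  9 188 122]
 [  9 186 122]
 [  9 189 120]
 [  9 189 119]]
[248.79824561 182.93859649] [290.4822695  233.70921986] [617.5  45.7  64.9]
canister top [499.5  50.2 132. ] spanner jaw [659.8 177.2  88. ] [656.5 147.9  88. ] ring [662.5  14.3  88. ]
corner [691.8 222.5  80. ]
corner [708.2 -72.2  80. ]
corner [484.1 -85.9  80. ]
corner [464.4 208.1  80. ]
```

```bash
python3 - <<'E'
from h import *
c=cams.capture("top");s=cams.capture("scene")
f=lambda m:np.argwhere(m)[:,::-1].mean(0)
def hs(k,box,lo,hi):
    h=cv2.cvtColor(k["img"],cv2.COLOR_RGB2HSV);x,y,w,hh=box
    m=np.zeros(h.shape[:2],bool);q=cv2.inRange(h,lo,hi)>0;m[y:y+hh,x:x+w]=q[y:y+hh,x:x+w];return m
g1=f(hs(c,(270,172,22,22),(45,120,60),(85,255,255)));g2=f(hs(s,(278,225,28,20),(45,120,60),(85,255,255)))
r1=f(masks(c)["red"]&hs(c,(272,203,22,22),(0,0,0),(180,255,255)));r2=f(masks(s)["red"]&hs(s,(255,200,30,25),(0,0,0),(180,255,255)))
G=tri(ray(c,*g1),ray(s,*g2));R=tri(ray(c,*r1),ray(s,*r2));print(g1,g2,G,r1,r2,R,np.linalg.norm(G-R))
o2=hs(s,(335,178,25,22),(3,100,100),(20,255,255))
ys,xs=np.nonzero(o2);print("scene orange",xs.min(),xs.max(),ys.min(),ys.max(),len(xs))
D=np.array([578.7,149.]);a=np.radians(102.5)
t=np.linspace(0,2*np.pi,200)
for n,k,box,sc in(("top",c,(195,155,115,90),7),("scene",s,(225,170,170,120),4)):
    x,y,w,h=box;im=cv2.resize(k["img"][y:y+h,x:x+w,::-1],None,fx=sc,fy=sc,interpolation=cv2.INTER_CUBIC)
    def poly(P,col,cl=True):
        q=np.array([(proj(k,p)-[x,y]+.5)*sc for p in P]).astype(np.int32);cv2.polylines(im,[q],cl,col,1)
    circ=lambda C,r,z:[[C[0]+r*np.cos(i),C[1]+r*np.sin(i),z] for i in t]
    poly(circ(D,44,98),(0,255,255));poly(circ(D,52,80),(255,0,255));poly(circ(D,12,122),(0,255,0))
    e=np.array([np.cos(a),np.sin(a)]);nn=np.array([-e[1],e[0]])
    poly([[*(D+e*rr+nn*q),123] for rr,q in((12,4.5),(43,4.5),(43,-4.5),(12,-4.5))],(255,255,0))
    poly(circ(G,16,G[2]),(255,255,255));poly(circ(R,16,R[2]),(255,255,255))
    cv2.imwrite(f"pics/ov_{n}.png",im)
E
```

```text
[280.88235294 181.88235294] [290.4587156  232.91743119] [632.2  -6.2  96.1] [282.33980583 213.02912621] [270.51111111 210.95555556] [548.4 -12.   95.7] 84.00142855928114
scene orange 341 359 178 195 223
```

```bash
sleep 1
```

```text
(no output)
```

View pics/ov_top.png

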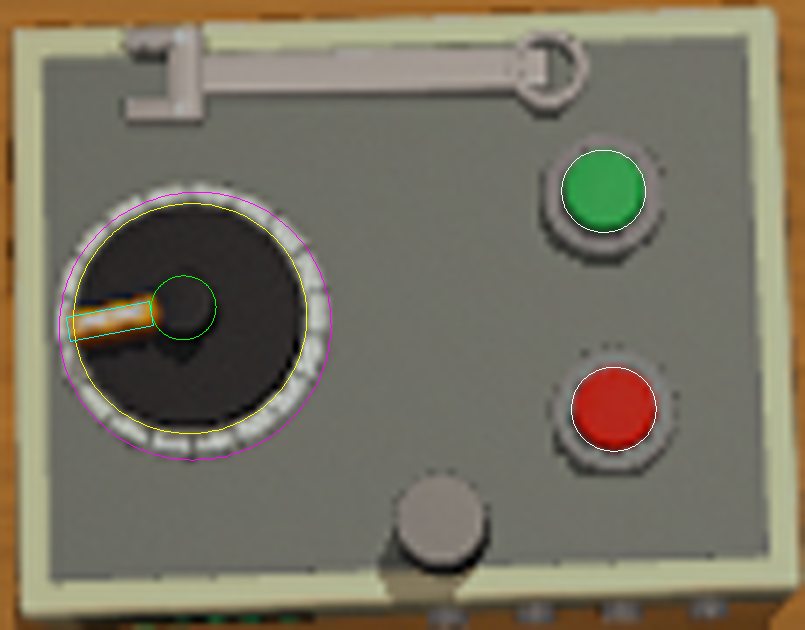

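View pics/ov_scene.png

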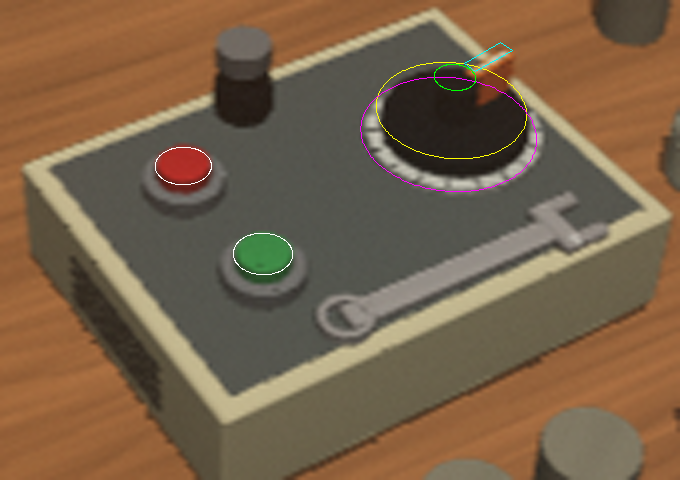

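```bash
python3 -m handwheel '[[0.01,-0.012,0,0.02],[0.03,-0.035,0,0.05],[0.055,-0.064,0,0.09],[0.08,-0.093,0,0.13],[0.105,-0.122,0,0.17],[0.13,-0.151,0,0.21],[0.155,-0.18,0,0.25],[0.18,-0.209,0,0.29],[0.205,-0.238,0,0.33],[0.23,-0.267,0,0.37],[0.255,-0.296,0,0.41],[0.28,-0.325,0,0.45],[0.305,-0.354,0,0.48],[0.33,-0.383,0,0.5],[0.348,-0.404,0,0.518],[0.357,-0.414,0,0.518],[0.361,-0.418,0,0.518],[0.361,-0.418,0,0.518]]' 0 10; python3 - <<'E'
from h import *
for n in("scene","top"):
    c=cams.capture(n); cv2.imwrite(f"pics/{n}1.png",c["img"][:,:,::-1])
s=arm.read_state();print(s["clock"],s["tool_pos"],s["orientation"][:,0],s["ft_force"],s["grip_width"])
E
```

```text
clock: 1.9
tool_pos: [545.9, 178.8, 214.4]
orientation: [[-0.977, -0.215, -0.0], [-0.215, 0.977, 0.0], [0.0, 0.0, -1.0]]
ft_force: [0.2, -0.3, -0.0]
grip_width: 0.5
2.0 [544.80399698 179.99142265 214.43823437] [-9.76282888e-01 -2.16497886e-01  6.22532211e-04] [ 0.14273385  0.07608696 -0.98955301] 0.39627160370478415
```

```bash
sleep 1
```

```text
(no output)
```

View pics/scene1.png

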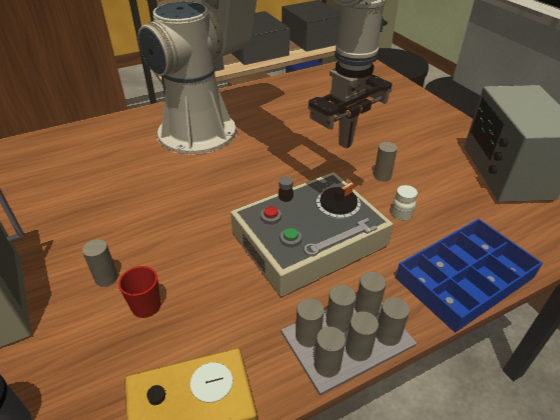

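```bash
python3 - <<'E'
from h import *
c=cams.capture("scene");t=cams.capture("top");print(proj(c,[545.4,178.9,214.4]),proj(t,[545.4,178.9,214.4]))
cv2.imwrite("pics/z1.png",cv2.resize(c["img"][80:210,290:410,::-1],None,fx=4,fy=4))
cv2.imwrite("pics/z1t.png",cv2.resize(t["img"][130:270,150:290,::-1],None,fx=4,fy=4))
E
python3 -m handwheel '[[0,0,-0.01,0],[0,0,-0.03,0],[0,0,-0.055,0],[0,0,-0.075,0],[0,0,-0.09,0],[0,0,-0.096,0],[0,0,-0.096,0]]'
python3 - <<'E'
from h import *
c=cams.capture("scene");t=cams.capture("top")
a=cv2.resize(c["img"][120:230,290:410,::-1],None,fx=4,fy=4);b=cv2.resize(t["img"][150:260,150:260,::-1],None,fx=4,fy=4)
cv2.imwrite("pics/z2.png",np.hstack([a[:440],b[:440]])[:, :800]);print(a.shape)
E
```

```text
[345.01845074 144.66884437] [203.38710563 205.7320056 ]
clock: 2.68
tool_pos: [544.0, 179.3, 116.8]
orientation: [[-0.976, -0.217, -0.003], [-0.217, 0.976, -0.001], [0.003, -0.0, -1.0]]
ft_force: [0.0, 0.3, -0.3]
grip_width: 0.5
(440, 480, 3)
```

```bash
sleep 1
```

```text
(no output)
```

View pics/z2.png

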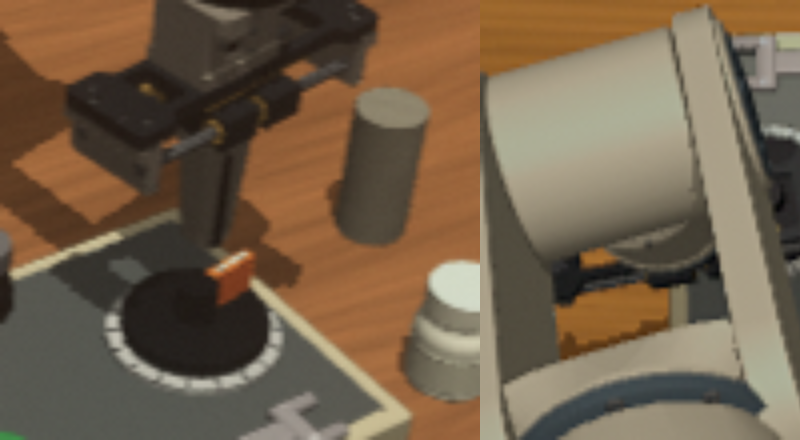

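```bash
python3 - <<'E'
import numpy as np
A=np.array([580.5,149.7]);P0=np.array([545.58,179.125])
def C(p,d,r=36):
    a=np.radians(p);return A+r*np.array([np.cos(a),np.sin(a)])+d*np.array([-np.sin(a),np.cos(a)])
for d in(28,22,18,14.5): print("d",d,((C(102.5,d)-P0)/1e3).round(4))
for k in range(0,88,4): print(k,((C(102.5-k,14.5)-P0)/1e3).round(4),round(-np.radians(k),3))
E
```

```text
d 28 [-0.0002 -0.0003]
d 22 [0.0056 0.001 ]
d 18 [0.0096 0.0018]
d 14.5 [0.013  0.0026]
0 [0.013  0.0026] -0.0
4 [0.0153 0.004 ] -0.07
8 [0.0176 0.0053] -0.14
12 [0.0201 0.0064] -0.209
16 [0.0226 0.0074] -0.279
20 [0.0252 0.0082] -0.349
24 [0.0279 0.0087] -0.419
28 [0.0306 0.0091] -0.489
32 [0.0333 0.0094] -0.559
36 [0.036  0.0094] -0.628
40 [0.0387 0.0092] -0.698
44 [0.0414 0.0088] -0.768
48 [0.044  0.0083] -0.838
52 [0.0466 0.0076] -0.908
56 [0.0492 0.0067] -0.977
60 [0.0517 0.0056] -1.047
64 [0.0541 0.0043] -1.117
68 [0.0564 0.0029] -1.187
72 [0.0586 0.0013] -1.257
76 [ 0.0607 -0.0004] -1.326
80 [ 0.0626 -0.0023] -1.396
84 [ 0.0645 -0.0043] -1.466
```

```bash
python3 -m handwheel '[[0,0,-0.006,0],[0,0,-0.011,0],[0.005,0.001,-0.011,0],[0.009,0.0018,-0.011,0],[0.013,0.0026,-0.011,0],[0.0142,0.0033,-0.011,-0.035],[0.0153,0.004,-0.011,-0.07],[0.0165,0.0047,-0.011,-0.105],[0.0176,0.0053,-0.011,-0.14],[0.0188,0.0059,-0.011,-0.175],[0.0201,0.0064,-0.011,-0.209],[0.0213,0.0069,-0.011,-0.244],[0.0213,0.0069,-0.011,-0.244],[0.0213,0.0069,-0.011,-0.244]]'
cat >> h.py <<'E'
def look(name):
    c=cams.capture("scene");cv2.imwrite(f"pics/{name}.png",cv2.resize(c["img"][150:250,250:400,::-1],None,fx=5,fy=5,interpolation=cv2.INTER_CUBIC))
    s=arm.read_state();print(s["clock"],s["tool_pos"].round(1),s["ft_force"].round(1))
E
python3 -c "
from h import *;look('k1')"
```

```text
clock: 3.95
tool_pos: [567.4, 186.1, 107.8]
orientation: [[-1.0, 0.025, 0.0], [0.025, 1.0, 0.0], [-0.0, 0.0, -1.0]]
ft_force: [-0.3, -0.1, -0.5]
grip_width: 0.5
4.0 [567.2 186.1 107.7] [-0.1 -0.1 -0.6]
```

```bash
sleep 1
```

```text
(no output)
```

View pics/k1.png

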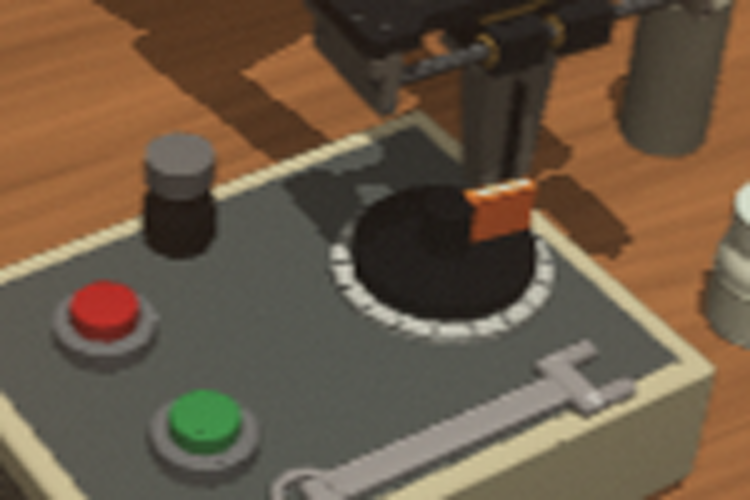

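```bash
cat >> h.py <<'E'
def finang(u,v):  # scene pixel of fin's outer top end -> direction; axis includes calib bias of scene view
    c=cams.capture("scene");p=onz(c,u,v,123);d=p[:2]-[580.5,149.7];print(p,np.linalg.norm(d).round(1),np.degrees(np.arctan2(d[1],d[0])).round(1))
E
python3 -c "
from h import *;finang(353,183.8);finang(357,186.6)"
```

```text
[579.9 189.2 123. ] 39.5 90.9
[592.8 191.5 123. ] 43.6 73.6
```

```bash
python3 - <<'E'
import numpy as np
A=np.array([580.5,149.7])
def C(p,d,r=36):
    a=np.radians(p);return A+r*np.array([np.cos(a),np.sin(a)])+d*np.array([-np.sin(a),np.cos(a)])
P0=np.array([545.58+21.3,179.125+6.9])
for k in range(14,36,2): print(k,((C(102.5-k,14.5)-P0)/1e3).round(4),round(-np.radians(k-14),3))
E
```

```text
14 [0.0001 0.    ] -0.0
16 [0.0013 0.0005] -0.035
18 [0.0026 0.0009] -0.07
20 [0.0039 0.0013] -0.105
22 [0.0053 0.0016] -0.14
24 [0.0066 0.0018] -0.175
26 [0.0079 0.0021] -0.209
28 [0.0093 0.0022] -0.244
30 [0.0106 0.0024] -0.279
32 [0.012  0.0025] -0.314
34 [0.0133 0.0025] -0.349
```

```bash
python3 -m handwheel '[[0.0013,0.0005,0,-0.035],[0.0026,0.0009,0,-0.07],[0.0039,0.0013,0,-0.105],[0.0053,0.0016,0,-0.14],[0.0066,0.0018,0,-0.175],[0.0079,0.0021,0,-0.209],[0.0093,0.0022,0,-0.244],[0.0106,0.0024,0,-0.279],[0.012,0.0025,0,-0.314],[0.0133,0.0025,0,-0.349],[0.0133,0.0025,0,-0.349],[0.0133,0.0025,0,-0.349]]'
python3 -c "
from h import *;look('k2')"
python3 - <<'E'
import numpy as np
A=np.array([580.5,149.7])
def C(p,d,r=36):
    a=np.radians(p);return A+r*np.array([np.cos(a),np.sin(a)])+d*np.array([-np.sin(a),np.cos(a)])
P0=C(102.5-34,14.5)
for k in range(34,76,2): print(k,((C(102.5-k,14.5)-P0)/1e3).round(4),round(-np.radians(k-34),3))
E
```

```text
clock: 5.1
tool_pos: [580.2, 188.5, 107.6]
orientation: [[-0.931, 0.365, 0.0], [0.365, 0.931, -0.0], [-0.0, -0.0, -1.0]]
ft_force: [-0.2, -1.1, -0.4]
grip_width: 0.6
5.15 [580.1 188.5 107.6] [ 0.5  0.5 -0.1]
34 [0. 0.] -0.0
36 [ 0.0014 -0.    ] -0.035
38 [ 0.0027 -0.0001] -0.07
40 [ 0.0041 -0.0002] -0.105
42 [ 0.0054 -0.0003] -0.14
44 [ 0.0067 -0.0005] -0.175
46 [ 0.0081 -0.0008] -0.209
48 [ 0.0094 -0.0011] -0.244
50 [ 0.0107 -0.0014] -0.279
52 [ 0.012  -0.0018] -0.314
54 [ 0.0133 -0.0022] -0.349
56 [ 0.0146 -0.0027] -0.384
58 [ 0.0158 -0.0032] -0.419
60 [ 0.017  -0.0038] -0.454
62 [ 0.0183 -0.0044] -0.489
64 [ 0.0194 -0.0051] -0.524
66 [ 0.0206 -0.0057] -0.559
68 [ 0.0218 -0.0065] -0.593
70 [ 0.0229 -0.0072] -0.628
72 [ 0.024 -0.008] -0.663
74 [ 0.025  -0.0089] -0.698
```

```bash
sleep 1
```

```text
(no output)
```

View pics/k2.png

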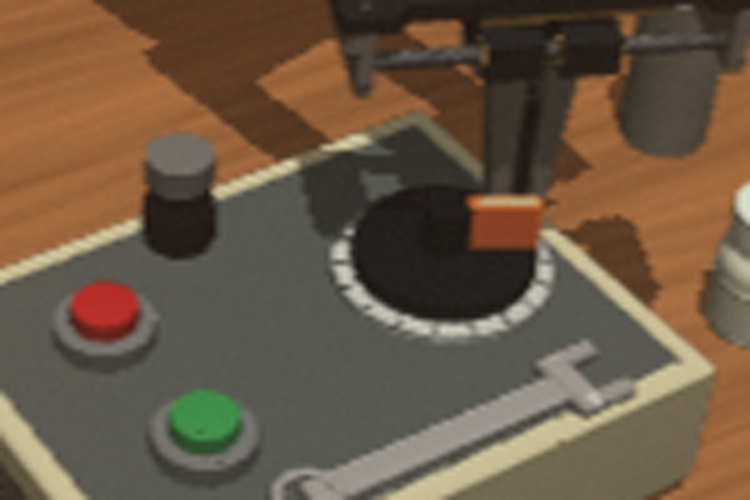

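```bash
python3 -m handwheel '[[0.0014,0,0,-0.035],[0.0027,-0.0001,0,-0.07],[0.0041,-0.0002,0,-0.105],[0.0054,-0.0003,0,-0.14],[0.0067,-0.0005,0,-0.175],[0.0081,-0.0008,0,-0.209],[0.0094,-0.0011,0,-0.244],[0.0107,-0.0014,0,-0.279],[0.012,-0.0018,0,-0.314],[0.0133,-0.0022,0,-0.349],[0.0133,-0.0022,0,-0.349],[0.0133,-0.0022,0,-0.349]]'
python3 -c "
from h import *;look('k3')"
```

```text
clock: 6.15
tool_pos: [593.4, 186.2, 107.6]
orientation: [[-0.75, 0.661, -0.0], [0.661, 0.75, -0.0], [0.0, -0.0, -1.0]]
ft_force: [0.6, -0.9, 0.1]
grip_width: 0.5
6.2 [593.4 186.3 107.5] [-0.7  0.5 -0.8]
```

```bash
sleep 1
```

```text
(no output)
```

View pics/k3.png

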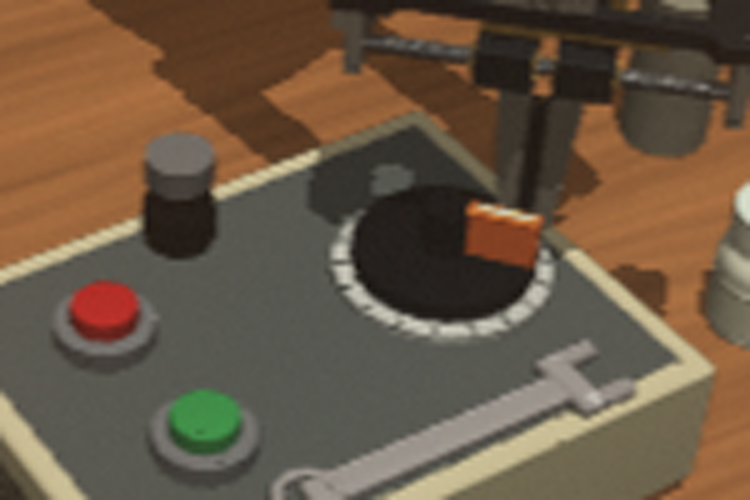

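```bash
python3 -m handwheel '[[0.0013,-0.0005,0,-0.035],[0.0025,-0.001,0,-0.07],[0.0037,-0.0016,0,-0.105],[0.005,-0.0022,0,-0.14],[0.0061,-0.0029,0,-0.175],[0.0073,-0.0035,0,-0.209],[0.0085,-0.0043,0,-0.244],[0.0096,-0.005,0,-0.279],[0.0107,-0.0058,0,-0.314],[0.0117,-0.0067,0,-0.349],[0.0117,-0.0067,0,-0.349],[0.0117,-0.0067,0,-0.349]]'
python3 -c "
from h import *;look('k4')"
```

```text
clock: 7.2
tool_pos: [605.1, 179.6, 107.5]
orientation: [[-0.479, 0.878, -0.0], [0.878, 0.479, -0.0], [0.0, -0.0, -1.0]]
ft_force: [0.1, 0.5, -0.7]
grip_width: 0.5
7.25 [605.1 179.6 107.6] [-1.   0.8 -0.4]
```

```bash
sleep 1
```

```text
(no output)
```

View pics/k4.png

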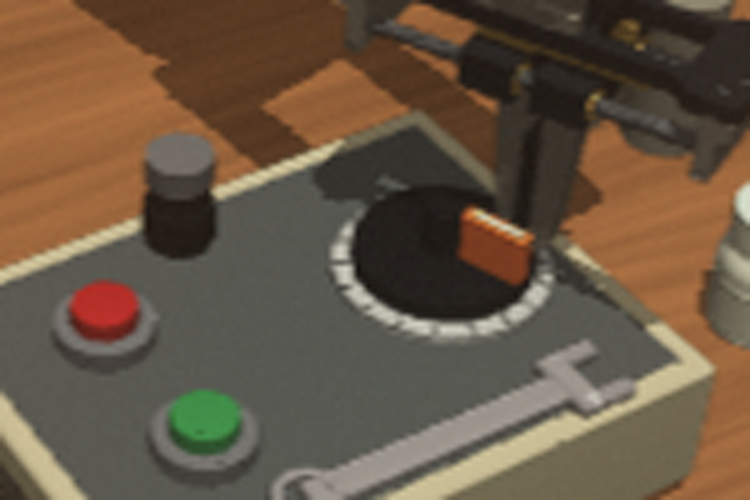

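```bash
python3 -m handwheel '[[-0.002,0.0035,0,0],[-0.004,0.007,0,0],[-0.004,0.007,0.01,0],[-0.004,0.007,0.03,0],[-0.004,0.007,0.05,0],[0,-0.01,0.06,0],[0.004,-0.035,0.06,0],[0.008,-0.065,0.06,0],[0.013,-0.095,0.06,0],[0.018,-0.125,0.06,0],[0.023,-0.155,0.06,0],[0.026,-0.175,0.06,0],[0.027,-0.186,0.06,0],[0.027,-0.186,0.06,0],[0.027,-0.186,0.06,0]]'
python3 - <<'E'
from h import *
look('k5')
c=cams.capture("top");cv2.imwrite("pics/k5t.png",cv2.resize(c["img"][150:260,190:320,::-1],None,fx=5,fy=5,interpolation=cv2.INTER_CUBIC))
E
```

```text
clock: 8.5
tool_pos: [632.1, -6.0, 167.9]
orientation: [[-0.477, 0.879, 0.0], [0.879, 0.477, 0.0], [0.0, 0.0, -1.0]]
ft_force: [-0.4, 0.3, -0.9]
grip_width: 0.4
8.55 [632.   -5.4 167.8] [-0.7  0.2  0.6]
```

```bash
sleep 1
```

```text
(no output)
```

View pics/k5.png

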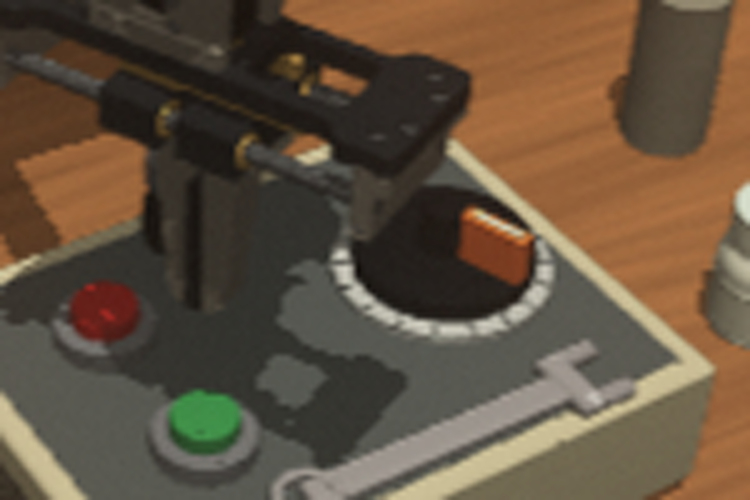

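View pics/k5t.png

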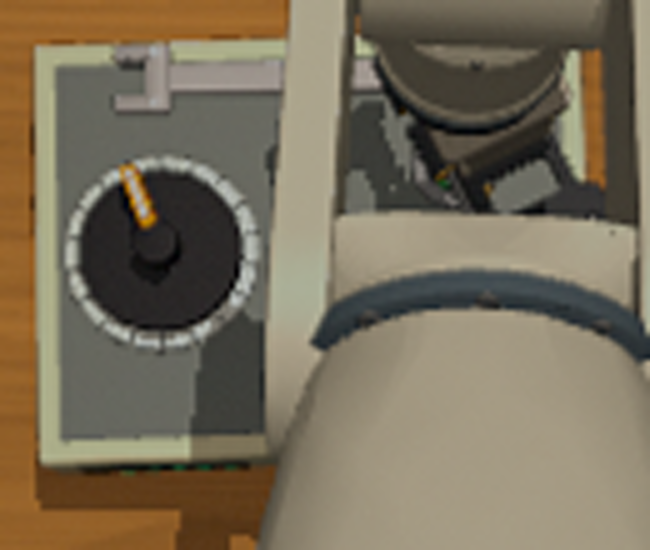

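```bash
python3 -m handwheel '[[0,0,-0.015,0],[0,0,-0.035,0],[0,0,-0.055,0],[0,0,-0.064,0],[0,0,-0.067,0],[0,0,-0.069,0],[0,0,-0.071,0],[0,0,-0.073,0],[0,0,-0.0745,0],[0,0,-0.0745,0],[0,0,-0.0745,0]]'
python3 -c "
from h import *;look('k6')"
```

```text
clock: 9.52
tool_pos: [632.7, -5.9, 96.1]
orientation: [[-0.477, 0.879, 0.001], [0.879, 0.477, 0.001], [-0.0, 0.002, -1.0]]
ft_force: [-9.6, 3.2, 20.8]
grip_width: 0.4
9.5667 [632.7  -5.9  96.1] [-7.9  3.4 21.1]
```

```bash
sleep 1
```

```text
(no output)
```

View pics/k6.png

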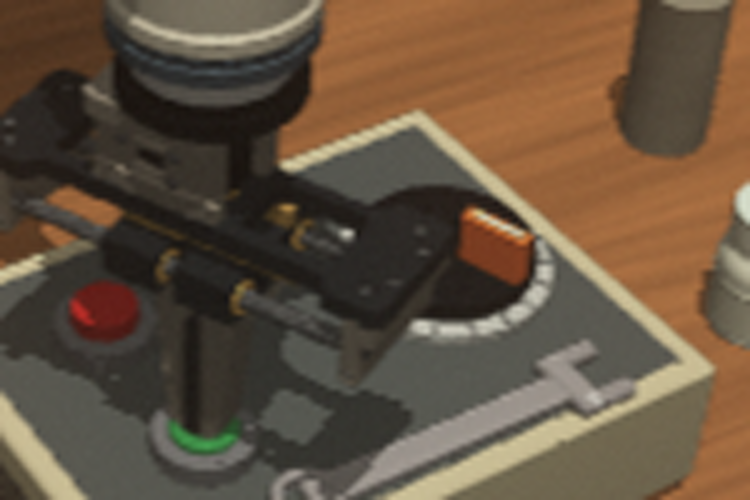

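```bash
python3 - <<'E'
from h import *
c=cams.capture("scene");a=cv2.resize(c["img"][218:258,268:318,::-1],None,fx=8,fy=8,interpolation=cv2.INTER_CUBIC)
b=cv2.imread("pics/scene0.png");b=cv2.resize(b[218:258,268:318],None,fx=8,fy=8,interpolation=cv2.INTER_CUBIC)
def circ(im,C,r,z,col):
    t=np.linspace(0,2*np.pi,100);q=np.array([(proj(c,[C[0]+r*np.cos(i),C[1]+r*np.sin(i),z])-[268,218]+.5)*8 for i in t]).astype(np.int32);cv2.polylines(im,[q],True,col,1)
cv2.imwrite("pics/cmp.png",np.hstack([b,a]))
h=lambda im:cv2.inRange(cv2.cvtColor(im,cv2.COLOR_BGR2HSV),(45,100,40),(85,255,255))
for im in(b,a):
    ys,xs=np.nonzero(h(im));print(xs.min(),xs.max(),ys.min(),ys.max())
for z in(80,85,90,96,100,102):print(z,((proj(c,[632.2,-6.2,z])-[268,218]+.5)*8).round(0))
s=arm.read_state();print(s["ft_force"],s["joint_torque"].round(1))
E
```

```text
128 239 81 180
128 236 130 180
80 [181. 166.]
85 [181. 153.]
90 [182. 140.]
96 [182. 124.]
100 [182. 113.]
102 [182. 108.]
[-9.43337086  2.54592702 20.82057794] [ -1.9 -52.4 -27.   -0.8  -3.1   0. ]
```

```bash
sleep 1
```

```text
(no output)
```

View pics/cmp.png

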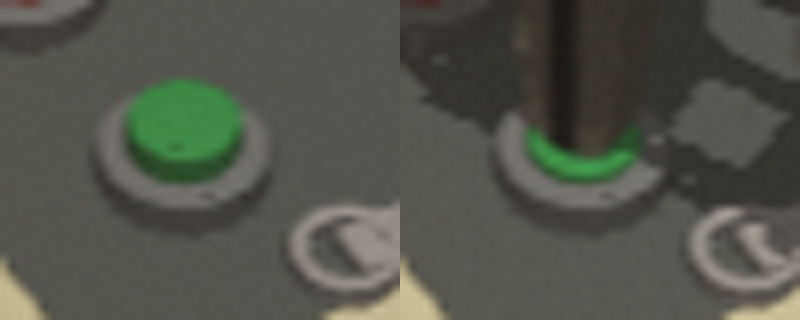

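The fully pressed button sits flush with its bezel and no dark side wall is visible, so the 21 N is the end stop. I'm releasing it now.

```bash
python3 -m handwheel '[[0,0,0.003,0],[0,0,0.006,0],[0,0,0.012,0],[0,0,0.025,0],[0,0,0.05,0],[0,0,0.08,0],[0,0,0.11,0],[-0.02,0,0.13,0],[-0.05,0,0.14,0],[-0.085,0,0.14,0],[-0.12,-0.01,0.14,0],[-0.155,-0.03,0.14,0],[-0.19,-0.05,0.14,0],[-0.22,-0.07,0.14,0],[-0.24,-0.08,0.14,0],[-0.25,-0.08,0.14,0],[-0.25,-0.08,0.14,0],[-0.25,-0.08,0.14,0]]'
python3 - <<'E'
from h import *
look('k7')
c=cams.capture("top");cv2.imwrite("pics/k7t.png",c["img"][:,:,::-1])
s=cams.capture("scene")["img"];b=cv2.imread("pics/scene0.png")[:,:,::-1]
d=np.abs(s.astype(int)-b).max(2)>60;cv2.imwrite("pics/k7d.png",np.hstack([s[150:330,80:430,::-1],np.dstack([d[150:330,80:430]*np.uint8(255)]*3)]))
E
```

```text
clock: 11.12
tool_pos: [383.2, -86.3, 234.0]
orientation: [[-0.477, 0.879, 0.002], [0.879, 0.477, -0.0], [-0.001, 0.002, -1.0]]
ft_force: [0.7, 0.1, 0.4]
grip_width: 0.1
11.1667 [383.6 -86.2 233.8] [-0.6  0.8 -0.1]
```

```bash
sleep 1
```

```text
(no output)
```

View pics/k7.png

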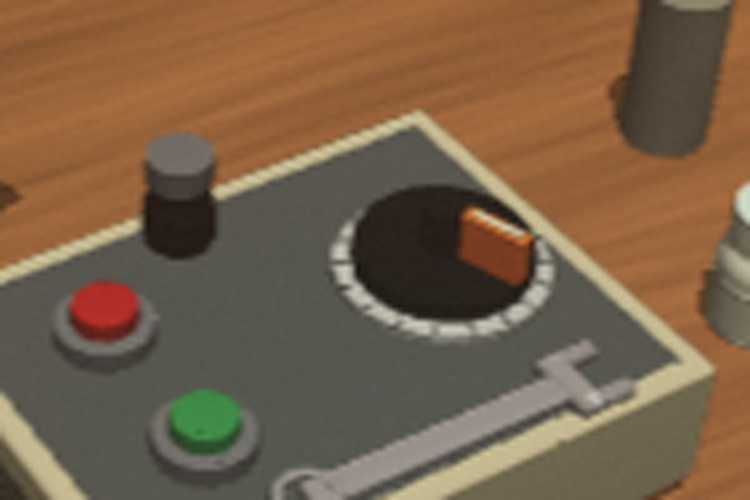

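View pics/k7t.png

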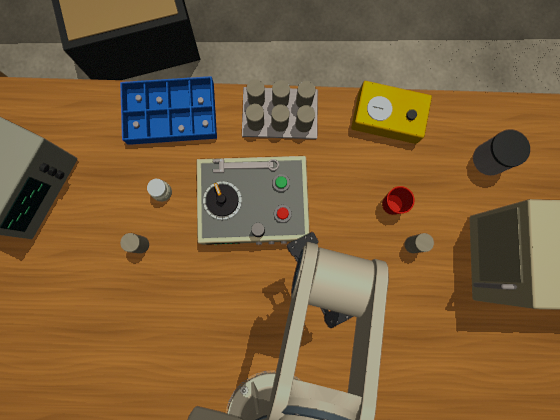

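View pics/k7d.png

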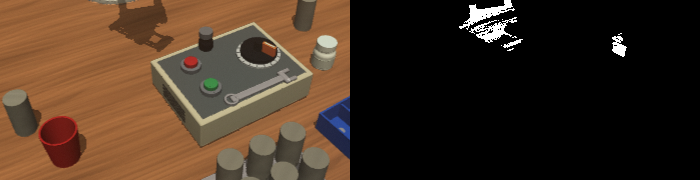

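Next I'll measure the final fin angle the same way as the first time, then hand in.

```bash
python3 - <<'E'
from h import *
c=cams.capture("top")
r,g,b=[c["img"][...,i].astype(int) for i in range(3)]
m=((r-b>50)).astype(np.uint8);q=np.zeros_like(m);q[180:198,210:226]=m[180:198,210:226]
p=np.argwhere(q)[:,::-1].astype(np.float32);v=cv2.fitLine(p,cv2.DIST_L2,0,.01,.01).ravel()
t=(p-v[2:])@v[:2];A=onz(c,*(v[2:]+v[:2]*t.min()),123);B=onz(c,*(v[2:]+v[:2]*t.max()),123)
d=A-B;d=d if d[0]>0 else -d;print(len(p),np.degrees(np.arctan2(d[1],d[0])))
arm.sign_off()
E
```

```text
46 22.69658319656289
the job is handed in; nothing more can be done
```

I pushed the dial's fin four clicks clockwise with the closed fingertips. I then pressed the green button down to its stop, released it, and handed the job in at about 11 s of the 48 s allowed. The hand-in gives no verdict, so these are my own last checks:

- **Dial:** from the top camera, the fin went from 102.1° to 22.7°. That is 79.4° clockwise, against 80° wanted. I checked each click in a picture, and the sideways force read after each click was about 1 N or less.
- **Green button:** at the bottom it sat flush with its bezel, with about 21 N on the tool. Afterwards it was back up, looking the same as at the start.
- **Red button and loose things:** in the area I compared with the first scene picture, only the fin and the arm's shadow had changed. That area takes in the amplifier, both buttons, the canister and the spanner. The other loose things look unmoved in the top picture.
- **Arm:** it was clear of everything at hand-in.

**Disagreements:**
- **Button height:** my camera estimate put the top of the raised green button at about 96 mm, but the end stop came at 96 mm, so the top is really near 102 mm. I reached the stop about 3 mm before the commanded depth, hence 21 N rather than the 4 N spring force.
- **Dial position:** the scene camera placed the dial a few millimetres away from where the top camera did. I relied mainly on the top view.

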